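# Lock the orange fixture stud in the T-slot rail of the inspection bench

## Robot

A 6-joint arm with a two-finger parallel gripper is mounted at the origin on the work surface. World frame = base frame: x ahead of the robot, y to its left, z up, the work surface at z = 0. Lengths are in m, angles in rad, forces in N, time in s.
With the tool pointing down it reaches from about 0.25 to 0.8 m from the base axis. Payload 3.9 kg.
Tool frame: the origin (TCP) lies at the centre of the arm's flange, where the gripper is bolted on; the fingertips stand 173 mm ahead of it and the grasp point (between the pads) lies 155 mm ahead of it (ctrl.nose_length is the distance from the TCP to the fingertips, in m); z points along the fingers, y is the direction in which the jaws open and shut (so a half turn about z gives the same grasp; the last joint's range is limited). The gripper opens to 85 mm and grips with 20 to 120 N. Pads are 22 mm wide; open, the fingers measure 114 mm over their backs; the gripper's body (76 mm by 85 mm) begins 54 mm behind the grasp point. The pads swing forward as they close: fully open they stand 13 mm farther back than shut.
Start: joints at [1.224, 0.26, -0.138, 1.173, 0, 1.571], TCP at [0.178, 0.494, 0.405] pointing down, gripper open.
Joint ranges: [-2.78, 2.78], [-0.83, 1.72], [-1.28, 1.37], [-1.9, 2.12], [-1.57, 1.48], [-3.14, 3.14]. Speed limits (rad/s): [2.57, 2.57, 3.14, 3.14, 3.14, 3.14].

## Interface

Orientations are given as [roll, pitch, yaw] about the fixed x, y, z axes, in that order (R = Rz(yaw) Ry(pitch) Rx(roll)).
In Python, from bench import ctrl gives the robot as it stands.
- The arm moves only by the tool move_arm, never from a script. Its argument "series" is a list that holds one entry, the list of rows, each a list of 5 numbers: the opening, from 0 (shut) to 1 (fully open), then the shift along the world's x, y, z in mm, then the turn about the world's z in degrees. A call has exactly 10 rows; each row shifts and turns the commanded pose from where the row before left it; what a row does not reach is not made up. A row lasts 1/8 s, in which the tool goes at most 62.5 mm and 10.7 degrees, less where a joint would pass 70% of its speed; a pose out of reach is approached as far as the arm can. A call with a gripper value outside its range is refused whole. The fingers move at their own pace and stop on an object; "newtons" is the grip in N (left out, the last holds). Time passes only in rows, so rows that do not move let the fingers close, or fill a call up. It gives the time, the measured TCP pose, the force and the opening at its end, in the units of the state.
- ctrl.get_state(): the state, without advancing time (a new reading comes with each control period).
- ctrl.read_camera(name): name is "scene" or "top"; returns (picture, depth): 420x560x3 uint8, red, green, blue; 420x560 float32, m along the optical axis (not along the pixel's ray), 0 where there is no reading.
- ctrl.camera_model(name): a dict with "vertical_fov" (degrees; the focal length in pixels is half the picture's height over the tangent of half this angle, whatever the lens; pixels are square), "cx", "cy" (the principal point, pixels), "rvec" (rotation vector, rad) and "tvec" (3), from world to camera coordinates, as OpenCV has them. Camera axes: x right, y down, z forward; pixel columns grow to the right and rows downward; lengths in m; the calibration is good to about 2 mm. A picture is of the moment at which its call begins. camera_model takes no time and is no camera call.
- ctrl.finish_job(): hands the job in, once; it reports no verdict.
Trained networks look in the newest picture that a camera, given by its name, has taken for a name from the list of things; names that differ only in an ending like _2 or _b are one class to them, and where a whole thing is asked for, a point or a joint stands for the part that bears it (a point fixed in the world has none). Each returns a list of dicts, best first, with "score" (0 to 1); they miss things now and then, are a little off and sometimes report something else, mostly with a low value. They report only what shows in the picture. A call takes as long as a camera call. They do not tell look-alikes from the thing itself.
- ctrl.look_for(query, camera): "centre" ([row, column] in pixels, amid what is visible of it).
- ctrl.silhouettes(query, camera): "region" (420x560 bool, what is visible of it) and "centre" ([row, column] in pixels, amid what is visible of it).
The state is a dict: "time_s": time; "joint_positions": joint angles; "qd": joint speeds; "joint_efforts": joint torques, N m; "eef_pos": TCP position; "eef_rot": TCP orientation; "wrist_force": force on the tool from outside, world axes, zero at the start; "ft_torque": the same for the moment, N m; "opening": finger opening in m.
Only numpy, scipy, OpenCV 4.12 (cv2) and the standard library are available. Lean on these libraries where they do the work, as an engineer would, in place of code of your own. Each camera call takes 0.05 s, during which the arm holds its last target. There are 200 camera calls.

## Task

Take the stud with the orange grip from the rack and lower its T-head into the yellow-edged wide entry of the aluminium T-slot rail, with the grip lying along the slot. Keeping it lengthwise, slide it along the slot until its round washer is close up against the blue specimen holder, then turn it a quarter turn, either way, so that its head locks crosswise under the slot's lips, and let go, leaving it upright with the washer on the rail.

Things in the scene. Friction and masses are not known exactly. Their poses are not given: they have to be found in the camera images.
- orange_grip (a point): Middle of the orange bar grip of a loose upright steel stud, 76 mm tall, 0.16 kg (blue and black ones: not wanted). z up, y along the grip (50 mm), x across it (18 mm, pinch here); grip reaches 20 mm above and below. Washer, 56 mm wide, 5 thick: underside 30 mm below. It hangs by the washer in one of 3 wells, 85 mm apart in a row, of a fixed rack 40 mm high; lift 35 mm to free it.
- orange_head (a point): Middle of the underside of the orange stud's T-head, 56 mm straight below the grip's middle, axes the same. The head is a bar parallel to the grip, 46 mm long (y), 24 mm wide (x), 9 mm thick, on a 10 mm round shank 17 mm long up to the washer. Half-turn symmetric.
- slot_entry (a point): Middle of the yellow-edged wide entry (66 mm long, 38 wide) of the T-slot in a fixed aluminium rail (300 x 84 x 42 mm), level with its top. z up, y along the slot towards the holder, x across. From y = 33 mm the slot is 22 mm wide, same centre line. Lips 12 mm thick, hollow below 66 mm wide, 22 deep: room to turn. Washer on rail: grip's middle 30 mm above, head 5 mm clear under lips.
- holder_face (a point): Blue specimen holder fixed on the rail across the slot, 84 mm wide, 10 mm high for its first 38 mm, then up to 34 mm with a silver and black specimen. This point: middle of the bottom edge of its face towards the entry, on the slot's centre line, level with the rail's top. Axes as the entry's. A washer touching the face has its stud's axis at y = -28 mm.
Mind the look-alikes: they are no part of the job. What is shaped like the part that bears orange_grip but red or turquoise is not meant.

How it is judged:
On the way, in this order (a step that is already met when the one before it is completed fails the run):
1. the orange stud's T-head is down in the wide entry, upright, with the grip along the slot (within 20 degrees) (z of orange_grip in the frame of slot_entry between 0.02 and 0.0345 m and y of orange_grip in the frame of slot_entry between -0.03 and 0.03 m and x of orange_grip in the frame of slot_entry between -0.015 and 0.015 m and angle between orange_grip's own z axis and vertical below 0.2 rad and angle between the y axis of orange_grip and the y axis of slot_entry, either way round below 0.35 rad), for 0.1 s.
2. still lengthwise (within 25 degrees) and down in the slot, the stud has been slid up to the holder: washer within 15 mm of its face (y of orange_grip in the frame of holder_face between -0.043 and -0.02 m and z of orange_grip in the frame of holder_face between 0.02 and 0.037 m and angle between the y axis of orange_grip and the y axis of slot_entry, either way round below 0.44 rad), for 0.1 s.
At the end, for the whole second after the job is handed in: The orange stud stands upright (within 7 degrees) and at rest in the rail's narrow slot, its washer on the rail's top (within 4 mm) and within 15 mm of the specimen holder's face, its grip and T-head turned square across the slot (within 15 degrees) (y of orange_grip in the frame of holder_face between -0.043 and -0.02 m and x of orange_grip in the frame of holder_face between -0.012 and 0.012 m and z of orange_grip in the frame of holder_face between 0.024 and 0.034 m and angle between orange_grip's own z axis and vertical below 0.12 rad and angle between the x axis of orange_grip and the y axis of slot_entry, either way round below 0.26 rad and linear speed of stud_orange below 0.02 m/s and angular speed of stud_orange below 0.2 rad/s); the robot touches nothing.
It also fails if it takes over 51 s, if anything falls off the work surface, if the arm or the gripper's body presses on something with over 40 N, if the wrist force passes 120 N, or if a joint passes its speed limit or range.

## Working session

There is one attempt and no reset: what is moved stays moved. The work goes in short steps, Python scripts to look and compute and a tool call to move; the robot and the scene stay as the last step left them, time stands still between calls to the robot, and variables do not carry over. Pictures are saved under pics/ and viewed, about 8 in all and at most 12, crops included, and the job is handed in when it is done.

Besides the shell and the picture viewer there is one more tool, called after ">>>" by a JSON object that holds its "name" and its "arguments", one argument or row to a line. move_arm: Moves the arm, as the interface text tells. Its arguments: {"type":"object","properties":{"series":{"type":"array","items":{"type":"array","items":{"type":"array","items":{"type":"number"}}}},"newtons":{"type":"number"}},"required":["series"]}

```bash
mkdir -p pics; ls
cat > h.py <<'E'
import numpy as np,cv2
from bench import ctrl
def cam(n):
    m=ctrl.camera_model(n); f=210/np.tan(np.radians(m['vertical_fov'])/2)
    R=cv2.Rodrigues(np.array(m['rvec'],float))[0]; t=np.array(m['tvec'],float).ravel()
    return f,m['cx'],m['cy'],R,t
def cloud(n,d):
    f,cx,cy,R,t=cam(n); v,u=np.mgrid[0:420,0:560]
    P=np.stack([(u-cx)/f*d,(v-cy)/f*d,d],-1)
    return (P-t)@R
def onplane(n,rc,z):
    f,cx,cy,R,t=cam(n); r=np.array([(rc[1]-cx)/f,(rc[0]-cy)/f,1])@R; o=-t@R
    return o+r*(z-o[2])/r[2]
E
python3 - <<'E'
from h import *
for n in('scene','top'):
    p,d=ctrl.read_camera(n); cv2.imwrite(f'pics/{n}0.png',p[...,::-1]); np.savez(f'{n}0.npz',p=p,d=d)
    print(n,cam(n)[0],-cam(n)[4]@cam(n)[3], ctrl.camera_model(n))
    for q in('orange_grip','orange_head','slot_entry','holder_face'):
        for r in ctrl.look_for(q,n)[:4]:
            c=np.round(r['centre']).astype(int); print(q,r['score'],c,cloud(n,d)[c[0],c[1]].round(3))
print(ctrl.get_state())
E
```

```text
pics
scene 510.5515346838706 [1.1023969  0.21175511 0.6994377 ] {'vertical_fov': 44.71668037882405, 'cx': 267.94421610068855, 'cy': 204.78497975447092, 'rvec': array([ 1.49466671,  2.08333484, -0.87659767]), 'tvec': array([ 0.17422771, -0.29592576,  1.27726462])}
orange_grip 0.88 [170 370] [0.361 0.145 0.063]
orange_grip 0.75 [196 328] [0.454 0.088 0.064]
orange_grip 0.68 [257 343] [0.575 0.144 0.055]
orange_head 0.87 [195 326] [0.454 0.084 0.065]
orange_head 0.87 [176 367] [0.364 0.141 0.05 ]
orange_head 0.8 [261 340] [0.574 0.14  0.042]
slot_entry 0.74 [266 195] [ 0.657 -0.082  0.04 ]
holder_face 0.79 [279 260] [0.655 0.031 0.051]
top 485.43781359980585 [ 0.40819242 -0.00487364  0.77322266] {'vertical_fov': 46.78653875603334, 'cx': 283.7423063903869, 'cy': 214.26721982931136, 'rvec': array([ 2.12908872, -2.16252642,  0.15377436]), 'tvec': array([0.00329244, 0.51521309, 0.70644372])}
orange_grip 0.77 [337 186] [0.338 0.135 0.073]
orange_grip 0.73 [264 222] [0.438 0.083 0.09 ]
orange_grip 0.57 [189 192] [0.549 0.129 0.077]
orange_head 0.95 [188 190] [0.55  0.131 0.079]
orange_head 0.58 [262 223] [0.441 0.081 0.091]
orange_head 0.55 [336 184] [0.339 0.138 0.076]
slot_entry 0.72 [142 342] [ 0.626 -0.097  0.043]
holder_face 0.89 [130 259] [0.645 0.031 0.051]
{'time_s': 0.5, 'joint_positions': array([ 1.22395503e+00,  2.60030094e-01, -1.38157887e-01,  1.17268157e+00,
        1.89333776e-05,  1.57080709e+00]), 'qd': array([ 0.00138772, -0.00142521,  0.00182556, -0.00146886, -0.00163087,
       -0.00017591]), 'joint_efforts': array([ 5.13461691e-04, -4.05247378e+01,  2.53999972e+01,  3.15617312e-03,
       -1.01121927e-06, -1.45018248e-06]), 'eef_pos': array([0.17845357, 0.49371985, 0.40466656]), 'eef_rot': array([-3.14151943e+00, -1.89325897e-05,  2.79474059e+00]), 'wrist_force': array([ 0.91319882, -0.5203908 , -0.63756853]), 'ft_torque': array([-0.04873725,  0.01789225, -0.03517958]), 'opening': 0.08522655856202177}
```

View pics/top0.png

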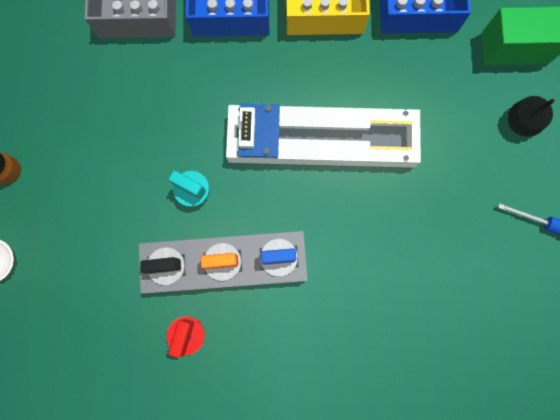

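View pics/scene0.png

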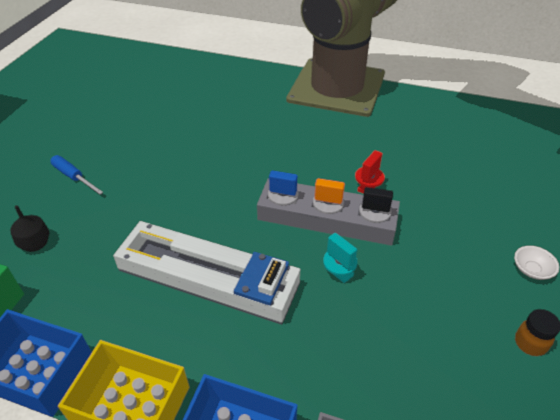

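The top view shows the rail at columns 227–420 and rows 104–167, with its entry on the right and the blue holder face near column 280. The orange stud is in the middle well at about row 261, column 220. Next I measure these precisely.

Run:
```python
from h import *
for n in('top','scene'):
    D=np.load(f'{n}0.npz');p,d=D['p'],D['d'];C=cloud(n,d);hsv=cv2.cvtColor(p,cv2.COLOR_RGB2HSV)
    H,S,V=[hsv[...,i].astype(int) for i in range(3)]
    v,u=np.mgrid[0:420,0:560]
    ok=(d>0)
    # orange grip
    m=ok&(H>5)&(H<20)&(S>150)&(V>120)&(C[...,0]<.6)&(C[...,0]>.35)&(C[...,1]<.2)
    P=C[m]; ztop=np.percentile(P[:,2],[5,50,90,98]); print(n,'orange',m.sum(),ztop)
    T=P[P[:,2]>(.086 if n=='top' else .084)]; r=cv2.minAreaRect((T[:,:2]*1000).astype(np.float32)); print('rect mm',r,np.median(T,0))
    # rail top
    m=ok&(abs(C[...,2]-.042)<.004)&(S<60)&(V>150)&(C[...,0]>.53)&(C[...,0]<.75)&(C[...,1]>-.22)&(C[...,1]<.15)
    P=C[m]; r=cv2.minAreaRect((P[:,:2]*1000).astype(np.float32)); print('rail',m.sum(),np.median(P[:,2]),r)
    # holder blue
    m=ok&(H>100)&(H<125)&(S>120)&(C[...,0]>.55)&(C[...,0]<.72)&(C[...,1]>-.05)&(C[...,1]<.12)&(C[...,2]>.045)
    P=C[m]; r=cv2.minAreaRect((P[:,:2]*1000).astype(np.float32)); print('holder',m.sum(),np.percentile(P[:,2],[5,50,95]),r)
    m=ok&(H>20)&(H<35)&(S>120)&(C[...,0]>.53)&(C[...,0]<.72)&(C[...,1]>-.2)&(C[...,1]<.0)&(C[...,2]>.03)
    P=C[m]; r=cv2.minAreaRect((P[:,:2]*1000).astype(np.float32)); print('yellow',m.sum(),np.percentile(P[:,2],[5,50,95]),r,cv2.boxPoints(r))
    # table
    m=ok&(H>60)&(H<90)&(C[...,2]<.02); print('table z',np.median(C[m][:,2]))
    m=ok&(S<60)&(V>60)&(C[...,0]>.38)&(C[...,0]<.5)&(C[...,1]>-.05)&(C[...,1]<.2)&(C[...,2]>.035)&(C[...,2]<.05)
    P=C[m];r=cv2.minAreaRect((P[:,:2]*1000).astype(np.float32)); print('rack',np.median(P[:,2]),r)
p=np.load('top0.npz')['p'][90:280,130:430,::-1]
cv2.imwrite('pics/crop1.png',cv2.resize(p,None,fx=2.6,fy=2.6,interpolation=cv2.INTER_CUBIC))
```

```text
top orange 466 [0.07940872 0.08945102 0.09137581 0.09231649]
rect mm ((443.8204040527344, 88.717041015625), (17.504030227661133, 48.54219436645508), 4.409302234649658) [0.44389827 0.08839875 0.08962037]
rail 5608 0.04202765861352015 ((641.3334350585938, -67.80415344238281), (300.5298767089844, 85.63553619384766), 87.48985290527344)
holder 1342 [0.0498316  0.05192222 0.05392744] ((645.1959838867188, 31.963146209716797), (60.791080474853516, 84.60124969482422), 87.62178039550781)
yellow 96 [0.04068519 0.04274391 0.04454008] ((637.2847900390625, -171.0552215576172), (57.879066467285156, 45.27600860595703), 87.7033462524414) [[ 613.50525 -199.06433]
 [ 658.7449  -200.8787 ]
 [ 661.06433 -143.04611]
 [ 615.8247  -141.23175]]
table z 0.0007854712606395888
rack 0.04058931648195521 ((444.35992431640625, 83.28677368164062), (74.97938537597656, 237.82998657226562), 3.4663612842559814)
scene orange 598 [0.05371996 0.07787135 0.08936443 0.09068635]
rect mm ((448.14031982421875, 86.90926361083984), (19.697189331054688, 48.7762565612793), 4.988785743713379) [0.45000446 0.08738545 0.08840455]
rail 4093 0.041542723429257716 ((643.7568359375, -70.91404724121094), (301.1773681640625, 88.1896743774414), 87.50506591796875)
holder 1019 [0.04792569 0.05125724 0.0532509 ] ((648.7537231445312, 29.990493774414062), (62.58440017700195, 85.41575622558594), 86.7498779296875)
yellow 96 [0.04022635 0.04237155 0.04479003] ((640.2927856445312, -171.2122802734375), (55.18933868408203, 47.65707015991211), 88.82020568847656) [[ 615.9011  -198.31047]
 [ 663.5481  -199.29173]
 [ 664.68445 -144.11409]
 [ 617.0375  -143.13283]]
table z 0.0002771862455520494
rack 0.03989986889500384 ((447.5138854980469, 81.58258056640625), (78.6951904296875, 240.4027862548828), 3.11641001701355)
```

View pics/crop1.png

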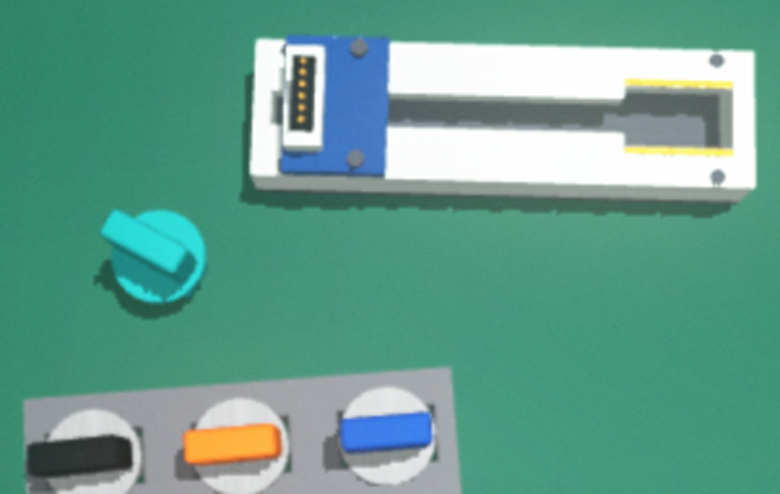

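>>> {"name": "move_arm", "arguments": {
  "series": [
    [[1,27,-41,-10,-6.5],[1,27,-41,-10,-6.5],[1,27,-41,-10,-6.5],[1,27,-41,-10,-6.5],[1,27,-41,-10,-6.5],[1,27,-41,-10,-6.5],[1,27,-41,-10,-6.5],[1,27,-41,-10,-6.5],[1,27,-41,-10,-6.5],[1,25,-37,-10,-6.5]]
  ],
  "newtons": 60
}}

```text
time_s: 1.75
eef_pos: [0.4473, 0.0862, 0.3047]
eef_rot: [3.141, -0.0, 1.656]
wrist_force: [0.8, 1.0, -0.7]
opening: 0.0853
```

Run:
```python
from h import *
s=ctrl.get_state();print(s['time_s'],s['joint_positions'].round(3),s['eef_pos'],np.degrees(s['eef_rot']))
I=[]
for n in('top','scene'):
    p,d=ctrl.read_camera(n); I.append(p)
    f,cx,cy,R,t=cam(n)
    e=ctrl.get_state()['eef_pos']
    for z in(.155,):
        q=R@(e-[0,0,z])+t; u,v=f*q[0]/q[2]+cx,f*q[1]/q[2]+cy; print(n,'grasp pt px',u,v)
        cv2.circle(p,(int(round(u)),int(round(v))),2,(255,0,255),-1)
a=I[0][150:350,100:340];b=I[1][90:290,230:470]
cv2.imwrite('pics/c2.png',cv2.resize(np.hstack([a,b])[...,::-1],None,fx=1.65,fy=1.65,interpolation=cv2.INTER_CUBIC))
```

```text
1.75 [ 0.19   0.213 -0.481  0.876  0.     1.676] [0.44734441 0.08617786 0.30466681] [ 1.79943638e+02 -1.15155908e-02  9.48818402e+01]
top grasp pt px 215.93847331791392 253.306773362851
scene grasp pt px 330.6262678192853 156.74662437311017
```

View pics/c2.png

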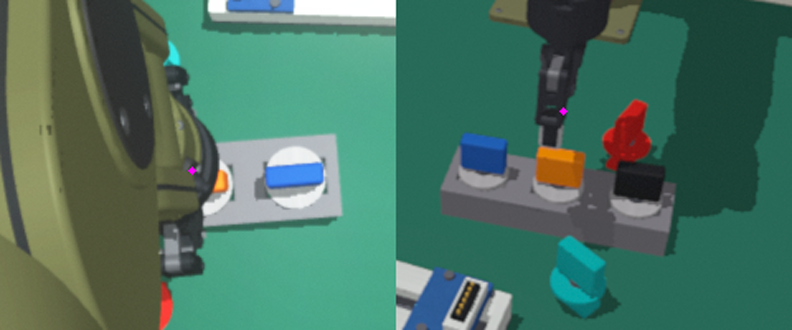

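The fingers hang over the orange grip with the jaws across it. In the scene crop they are around (550,130), right above the grip at (560,165). I now descend and grasp.

>>> {"name": "move_arm", "arguments": {
  "series": [
    [[1,-1,1.5,-25,0],[1,0,0,-25,0],[1,0,0,-15,0],[1,0,0,-10,0],[0,0,0,0,0],[0,0,0,0,0],[0,0,0,0,0],[0,0,0,0,0],[0,0,0,0,0],[0,0,0,0,0]]
  ],
  "newtons": 50
}}

```text
time_s: 3.1
eef_pos: [0.4458, 0.0893, 0.2303]
eef_rot: [3.14, -0.0, 1.66]
wrist_force: [-0.9, -0.2, 5.8]
opening: 0.0169
```

>>> {"name": "move_arm", "arguments": {
  "series": [
    [[0,0,0,5,0],[0,0,0,10,0],[0,0,0,15,0],[0,0,0,15,0],[0,0,0,20,0],[0,0,0,20,0],[0,0,0,0,0],[0,0,0,0,0],[0,0,0,0,0],[0,0,0,0,0]]
  ]
}}

```text
time_s: 4.35
eef_pos: [0.4451, 0.0892, 0.314]
eef_rot: [-3.14, 0.0, 1.66]
wrist_force: [0.1, -0.2, -1.0]
opening: 0.0175
```

Run:
```python
from h import *
s=ctrl.get_state();e=s['eef_pos'];print(e,s['wrist_force'],np.degrees(s['eef_rot']))
n='scene'
p,d=ctrl.read_camera(n);C=cloud(n,d);hsv=cv2.cvtColor(p,cv2.COLOR_RGB2HSV);H,S,V=[hsv[...,i].astype(int) for i in range(3)]
m=(d>0)&(H>5)&(H<20)&(S>150)&(V>100)&(C[...,0]<.6)&(C[...,0]>.35)&(C[...,1]<.2)
P=C[m];print('orange',m.sum(),P.min(0),P.max(0),np.median(P,0))
cv2.imwrite('pics/c3.png',cv2.resize(p[90:290,200:460,::-1],None,fx=3,fy=3,interpolation=cv2.INTER_CUBIC))
```

```text
[0.44512322 0.08916269 0.31399561] [ 0.14692356 -0.24847307 -0.95194828] [-1.79910805e+02  8.89516710e-03  9.51283617e+01]
orange 330 [0.42974413 0.06205478 0.12660501] [0.50714588 0.11140856 0.22337826] [0.45378032 0.10087633 0.15824984]
```

View pics/c3.png

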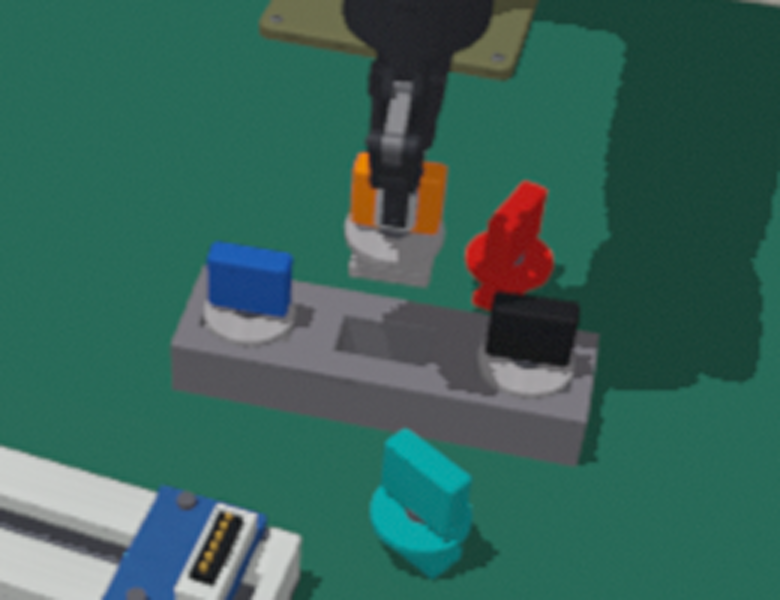

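The orange stud hangs straight and centred in the jaws, clear of the rack. I carry it over the entry.

>>> {"name": "move_arm", "arguments": {
  "series": [
    [[0,15,-20,0,0],[0,25,-34,0,-1.5],[0,25,-34,0,-1.5],[0,25,-34,0,-1.5],[0,25,-34,0,-1.5],[0,25,-34,0,-1.5],[0,25,-34,0,0],[0,20,-25,0,0],[0,7.5,-12,0,0],[0,0,0,0,0]]
  ]
}}

```text
time_s: 5.65
eef_pos: [0.6378, -0.1721, 0.314]
eef_rot: [-3.14, -0.001, 1.529]
wrist_force: [-0.1, 1.0, -0.8]
opening: 0.0172
```

Run:
```python
from h import *
s=ctrl.get_state();e=s['eef_pos'];print(s['time_s'],e,s['wrist_force'],np.degrees(s['eef_rot']),s['joint_positions'].round(2))
I=[]
for n in('top','scene'):
    p,d=ctrl.read_camera(n);C=cloud(n,d);hsv=cv2.cvtColor(p,cv2.COLOR_RGB2HSV);H,S,V=[hsv[...,i].astype(int) for i in range(3)]
    m=(d>0)&(H>5)&(H<20)&(S>150)&(V>100)&(C[...,0]<.7)&(C[...,0]>.58)&(C[...,1]<-.1)&(C[...,2]>.08)
    P=C[m];print(n,'orange',m.sum(),P.min(0) if len(P) else 0,P.max(0)if len(P) else 0)
    I.append(p)
    f,cx,cy,R,t=cam(n)
    for o in ((638,-173.2,42),):
        q=R@(np.array(o)/1000)+t; u,v=f*q[0]/q[2]+cx,f*q[1]/q[2]+cy; cv2.circle(p,(int(round(u)),int(round(v))),1,(255,0,255),-1)
a=I[0][60:260,220:460];b=I[1][150:350,80:320]
cv2.imwrite('pics/c4.png',cv2.resize(np.hstack([a,b])[...,::-1],None,fx=1.65,fy=1.65,interpolation=cv2.INTER_CUBIC))
```

```text
5.65 [ 0.63783585 -0.17208599  0.31399136] [-0.12033455  0.97029474 -0.77689784] [-1.79927904e+02 -3.42913160e-02  8.75828676e+01] [-0.26  0.54  0.06  1.09  0.    1.35]
top orange 281 [ 0.62725774 -0.16454097  0.14064397] [ 0.6458421  -0.14635274  0.21148738]
scene orange 359 [ 0.62850003 -0.19683038  0.13344614] [ 0.66185704 -0.14744766  0.20535949]
```

View pics/c4.png

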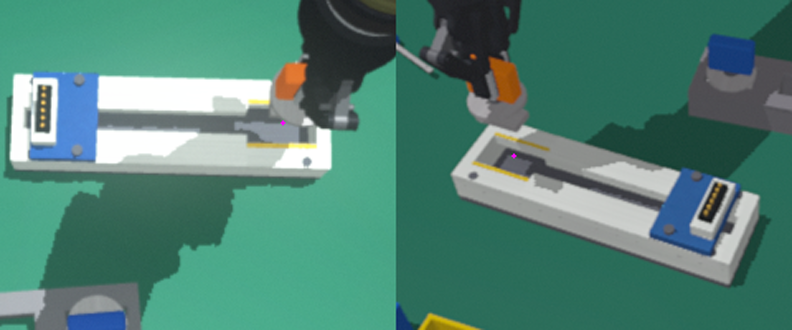

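The stud hangs over the entry. Both cameras agree within about 2 mm, so I lower it.

>>> {"name": "move_arm", "arguments": {
  "series": [
    [[0,0,-1,-15,0],[0,0,0,-20,0],[0,0,0,-15,0],[0,0,0,-6,0],[0,0,0,-6,0],[0,0,0,-6,0],[0,0,0,-5,0],[0,0,0,-5,0],[0,0,0,-3,0],[0,0,0,0,0]]
  ]
}}

```text
time_s: 7.0
eef_pos: [0.6378, -0.1728, 0.2334]
eef_rot: [-3.141, -0.0, 1.529]
wrist_force: [0.4, 0.3, -2.0]
opening: 0.0176
```

>>> {"name": "move_arm", "arguments": {
  "series": [
    [[0,0,0,-0.5,0],[0,0,0,0,0],[0,0,0,-0.5,0],[0,0,0,0,0],[0,0,0,-0.5,0],[0,0,0,0,0],[0,0,0,-0.5,0],[0,0,0,0,0],[0,0,0,0,0],[0,0,0,0,0]]
  ]
}}

```text
time_s: 8.25
eef_pos: [0.6379, -0.1728, 0.2324]
eef_rot: [3.141, 0.0, 1.529]
wrist_force: [-2.1, 0.5, 5.8]
opening: 0.0172
```

Run:
```python
from h import *
s=ctrl.get_state();print(s['time_s'],s['eef_pos'],s['wrist_force'])
n='scene'
p,d=ctrl.read_camera(n);C=cloud(n,d);hsv=cv2.cvtColor(p,cv2.COLOR_RGB2HSV);H,S,V=[hsv[...,i].astype(int) for i in range(3)]
m=(d>0)&(H>5)&(H<20)&(S>150)&(V>100)&(C[...,0]<.7)&(C[...,0]>.58)&(C[...,1]<-.1)&(C[...,2]>.04)
P=C[m];print('orange',m.sum(),np.percentile(P,[2,50,98],axis=0).round(4))
cv2.imwrite('pics/c5.png',cv2.resize(p[150:350,80:320,::-1],None,fx=3,fy=3,interpolation=cv2.INTER_CUBIC))
```

```text
8.25 [ 0.6379193  -0.17278915  0.23236527] [-2.11895471  0.49716464  5.79126828]
orange 283 [[ 0.6334 -0.1742  0.0557]
 [ 0.6448 -0.1548  0.0816]
 [ 0.6498 -0.1498  0.0935]]
```

View pics/c5.png

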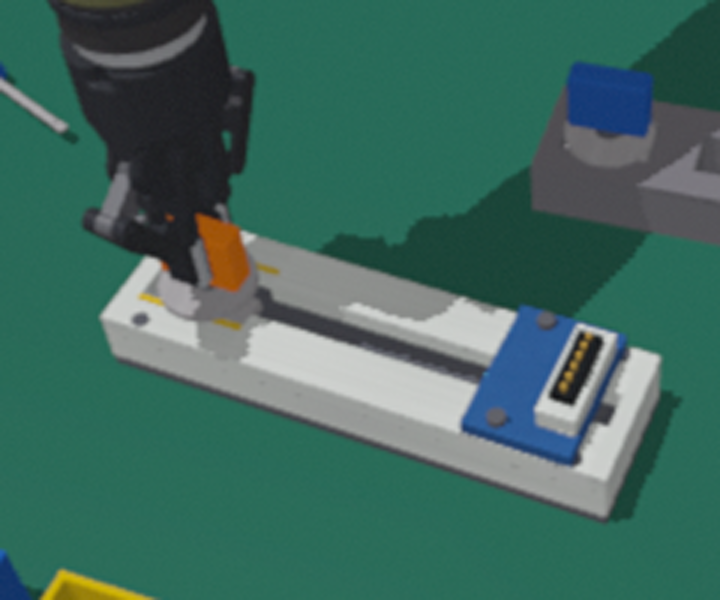

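The washer sits on the rail over the yellow entry, with a light 6 N of contact. I raise it 1 mm and slide it towards the holder.

>>> {"name": "move_arm", "arguments": {
  "series": [
    [[0,0,0,1.5,0],[0,0.4,10,0,0],[0,0.7,16,0,0],[0,0.7,16,0,0],[0,0.7,16,0,0],[0,0.7,16,0,0],[0,0.7,16,0,0],[0,0.7,16,0,0],[0,0.6,14,0,0],[0,0.2,5,0,0]]
  ]
}}

```text
time_s: 9.55
eef_pos: [0.6434, -0.0467, 0.2332]
eef_rot: [-3.142, 0.0, 1.53]
wrist_force: [0.1, -0.3, -2.0]
opening: 0.0173
```

Run:
```python
from h import *
s=ctrl.get_state();print(s['time_s'],s['eef_pos'],s['wrist_force'])
I=[]
for n in('top','scene'):
    p,d=ctrl.read_camera(n);C=cloud(n,d);hsv=cv2.cvtColor(p,cv2.COLOR_RGB2HSV);H,S,V=[hsv[...,i].astype(int) for i in range(3)]
    m=(d>0)&(H>5)&(H<20)&(S>150)&(V>100)&(C[...,0]<.7)&(C[...,0]>.58)&(C[...,1]<.05)&(C[...,2]>.04)
    P=C[m];print(n,'orange',m.sum(),np.percentile(P,[1,50,99],axis=0).round(4))
    m=(d>0)&(H>100)&(H<125)&(S>120)&(C[...,0]>.55)&(C[...,0]<.72)&(C[...,1]>-.05)&(C[...,1]<.12)&(C[...,2]>.045)
    print('holder ymin',np.percentile(C[m][:,1],[1,3]))
    I.append(p)
a=I[0][60:260,180:420];b=I[1][150:350,120:360]
cv2.imwrite('pics/c6.png',cv2.resize(np.hstack([a,b])[...,::-1],None,fx=1.65,fy=1.65,interpolation=cv2.INTER_CUBIC))
```

```text
9.55 [ 0.64339288 -0.04668321  0.23321842] [ 0.08163607 -0.34851336 -1.99352421]Traceback (most recent call last):
  File "<stdin>", line 7, in <module>
    return _quantile_unchecked(
        a, q, axis, out, overwrite_input, method, keepdims, weights)
    return _ureduce(a,
                    func=_quantile_ureduce_func,
    ...<5 lines>...
                    overwrite_input=overwrite_input,
                    method=method)
    r = func(a, **kwargs)
    result = _quantile(arr,
                       quantiles=q,
    ...<2 lines>...
                       out=out,
                       weights=wgt)
    slices_having_nans = np.isnan(arr[-1, ...])
                                  ~~~^^^^^^^^^
IndexError: index -1 is out of bounds for axis 0 with size 0
```

>>> {"name": "move_arm", "arguments": {
  "series": [
    [[0,0.3,6,0,0],[0,0.2,5,0,0],[0,0.1,3,0,0],[0,0,0,0,0],[0,0,1,0,0],[0,0,0,0,0],[0,0,1,0,0],[0,0,0,0,0],[0,0,0,0,0],[0,0,0,0,0]]
  ]
}}

```text
time_s: 10.85
eef_pos: [0.6439, -0.0318, 0.2332]
eef_rot: [-3.142, 0.0, 1.529]
wrist_force: [0.5, -0.1, -2.2]
opening: 0.0168
```

Run:
```python
from h import *
s=ctrl.get_state();print(s['time_s'],s['eef_pos'],s['wrist_force'])
I=[]
for n in('top','scene'):
    p,d=ctrl.read_camera(n);C=cloud(n,d);hsv=cv2.cvtColor(p,cv2.COLOR_RGB2HSV);H,S,V=[hsv[...,i].astype(int) for i in range(3)]
    m=(d>0)&(H>5)&(H<20)&(S>150)&(V>100)&(C[...,0]<.7)&(C[...,0]>.58)&(C[...,1]<.05)&(C[...,2]>.04)
    P=C[m];print(n,'orange',m.sum())
    if len(P):print(np.percentile(P,[1,50,99],axis=0).round(4))
    m=(d>0)&(H>100)&(H<125)&(S>120)&(C[...,0]>.55)&(C[...,0]<.72)&(C[...,1]>-.05)&(C[...,1]<.12)&(C[...,2]>.045)
    if m.any():print('holder ymin',np.percentile(C[m][:,1],[1,3]))
    I.append(p)
a=I[0][60:260,180:420];b=I[1][150:350,120:360]
cv2.imwrite('pics/c6.png',cv2.resize(np.hstack([a,b])[...,::-1],None,fx=1.65,fy=1.65,interpolation=cv2.INTER_CUBIC))
```

```text
10.85 [ 0.64394523 -0.03179465  0.23318693] [ 0.53123696 -0.12471879 -2.23065665]
top orange 0
scene orange 276
[[ 0.6379 -0.0544  0.0551]
 [ 0.6521 -0.0151  0.0822]
 [ 0.6664 -0.0091  0.0951]]
holder ymin [0.00037365 0.0016118 ]
```

View pics/c6.png

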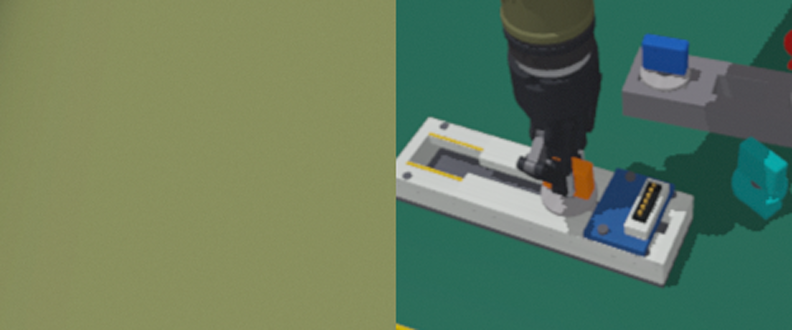

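The scene view shows the washer just short of the holder, about 5 mm away. It is still lengthwise and there is no contact force, so I turn it a quarter turn.

>>> {"name": "move_arm", "arguments": {
  "series": [
    [[0,0,0,0,9],[0,0,0,0,9.5],[0,0,0,0,10],[0,0,0,0,10],[0,0,0,0,10],[0,0,0,0,10],[0,0,0,0,10],[0,0,0,0,10],[0,0,0,0,8],[0,0,0,0,3.5]]
  ]
}}

```text
time_s: 12.2
eef_pos: [0.6439, -0.0318, 0.2332]
eef_rot: [-3.142, -0.0, 3.103]
wrist_force: [0.2, 0.4, -1.2]
opening: 0.0176
```

>>> {"name": "move_arm", "arguments": {
  "series": [
    [[0,0,0,-0.7,0],[0,0,0,-0.7,0],[0,0,0,0,0],[0,0,0,0,0],[0.25,0,0,0,0],[0.4,0,0,0,0],[0.45,0,0,0,0],[0.45,0,0,0,0],[0.45,0,0,0,0],[0.45,0,0,0,0]]
  ]
}}

```text
time_s: 13.45
eef_pos: [0.6439, -0.0318, 0.2318]
eef_rot: [-3.142, -0.0, 3.1]
wrist_force: [-0.1, -0.1, 0.3]
opening: 0.0381
```

Run:
```python
from h import *
s=ctrl.get_state();print(s['time_s'],s['eef_pos'],s['wrist_force'],s['opening'])
p,d=ctrl.read_camera('scene')
cv2.imwrite('pics/c7.png',cv2.resize(p[150:350,120:360][...,::-1],None,fx=3,fy=3,interpolation=cv2.INTER_CUBIC))
```

```text
13.45 [ 0.64391511 -0.03177225  0.2317651 ] [-0.11209411 -0.09495709  0.32813159] 0.038127357932325696
```

View pics/c7.png

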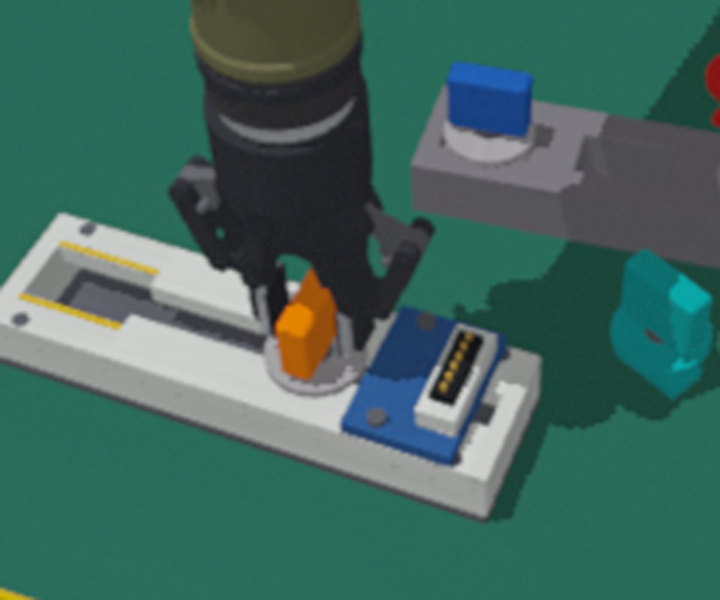

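The stud stands upright and crosswise with its washer near the holder, and both fingers are clear of it. I retract straight up, then move away so the top camera has a clear view.

>>> {"name": "move_arm", "arguments": {
  "series": [
    [[0.45,0,0,5,0],[0.45,0,0,15,0],[0.45,0,0,30,0],[0.45,0,0,30,0],[0.45,0,0,30,0],[0.45,-40,20,20,0],[0.45,-50,40,0,0],[0.45,-50,50,0,0],[0.45,-50,50,0,0],[0.45,-30,30,0,0]]
  ]
}}

```text
time_s: 14.75
eef_pos: [0.4347, 0.1469, 0.3632]
eef_rot: [3.141, 0.001, 3.101]
wrist_force: [0.4, 0.6, -0.8]
opening: 0.0388
```

>>> {"name": "move_arm", "arguments": {
  "series": [
    [[0.45,-30,50,0,0],[0.45,-30,50,0,0],[0.45,0,20,0,0],[0.45,0,0,0,0],[0.45,0,0,0,0],[0.45,0,0,0,0],[0.45,0,0,0,0],[0.45,0,0,0,0],[0.45,0,0,0,0],[0.45,0,0,0,0]]
  ]
}}

```text
time_s: 16.0
eef_pos: [0.3768, 0.2656, 0.3618]
eef_rot: [-3.142, 0.0, 3.1]
wrist_force: [-0.7, 0.1, 0.1]
opening: 0.0386
```

Run:
```python
from h import *
s=ctrl.get_state();print(s['time_s'],s['eef_pos'])
I=[]
for n in('top','scene'):
    p,d=ctrl.read_camera(n);C=cloud(n,d);hsv=cv2.cvtColor(p,cv2.COLOR_RGB2HSV);H,S,V=[hsv[...,i].astype(int) for i in range(3)]
    m=(d>0)&(H>5)&(H<20)&(S>150)&(V>100)&(C[...,0]<.7)&(C[...,0]>.58)&(C[...,1]<.02)&(C[...,2]>.085)
    P=C[m];print(n,'orange',m.sum())
    if len(P):print(np.median(P,0),cv2.minAreaRect((P[:,:2]*1000).astype(np.float32)))
    m=(d>0)&(H>100)&(H<125)&(S>120)&(C[...,0]>.55)&(C[...,0]<.72)&(C[...,1]>-.05)&(C[...,1]<.12)&(C[...,2]>.045)
    if m.any():print('holder ymin',np.percentile(C[m][:,1],[1,3]))
    I.append(p)
a=I[0][60:260,180:420];b=I[1][150:350,120:360]
cv2.imwrite('pics/c8.png',cv2.resize(np.hstack([a,b])[...,::-1],None,fx=1.65,fy=1.65,interpolation=cv2.INTER_CUBIC))
```

```text
16.0 [0.37676133 0.26562919 0.36181337]
top orange 329
[ 0.64307601 -0.03023368  0.09177638] ((643.01904296875, -31.31916046142578), (16.127824783325195, 50.2767219543457), 88.9018325805664)
holder ymin [0.00177354 0.00318462]
scene orange 289
[ 0.648512   -0.03125388  0.09096069] ((647.0399169921875, -32.7122802734375), (17.3247127532959, 49.45109939575195), 88.82108306884766)
holder ymin [0.000308   0.00143286]
```

View pics/c8.png

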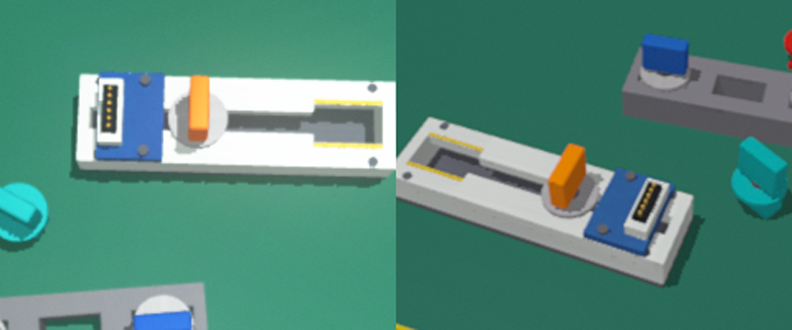

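```bash
python3 -c "
from bench import ctrl
print(ctrl.finish_job())"
```

```text
the job is handed in; nothing more can be done
None
```

The orange stud is locked crosswise in the slot next to the blue holder, and I handed the job in at about 16 s of robot time (limit 51 s). The hand-in reports no verdict.

I took the stud from the middle well, lowered it into the yellow-edged entry until the washer touched the rail (about 6 N), and raised it 1.5 mm. I then slid it about 141 mm lengthwise, turned it 90°, set it down and let go.

After the arm had backed off, both cameras gave the same result:
- **Distance to the holder:** the stud's axis is about 33 mm before the holder face, inside the 20–43 mm window. The washer is about 5 mm from the face.
- **Squareness:** the grip is about 1–1.5° off square across the slot, against a limit of 15°.
- **Height:** the grip's middle is about 29–30 mm above the rail, so the washer is on the rail, and the stud looks upright in both pictures.
- **Centring:** the stud is within about 2 mm of the slot's centre line.
- **Forces:** the highest wrist reading at the end of any move was about 6 N, at that first contact with the rail.

**Disagreement:** the two cameras differ by about 3–4 mm in x throughout, so I used their average or measured within one camera. I did not see the slide directly from the top camera, because the arm blocked its view when I checked near the holder.

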